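# Hold the sprung extraction gate half open

### The arm

A 7-joint arm with a two-finger parallel gripper is mounted at the origin on the work surface. World frame = base frame: x ahead of the robot, y to its left, z up, the work surface at z = 0. Lengths are in m, angles in rad, forces in N, time in s.
With the tool pointing down it reaches from about 0.4 to 0.85 m from the base axis. Payload 4.5 kg.
Tool frame: the origin (TCP) lies on the centre line of the jaws, within the pads' length; the fingertips stand r.tcp_to_tips ahead of it and the grasp point (between the pads) lies 11 mm behind it (r.tcp_to_tips is the distance from the TCP to the fingertips, in m); y points along the fingers, x is the direction in which the jaws open and shut, and the axes are right-handed (so a half turn about y gives the same grasp; the last joint's range is limited). The gripper opens to 88 mm and grips with 3 to 60 N. Pads are 18 mm wide; open, the fingers measure 123 mm over their backs; the gripper's body (75 mm by 187 mm) begins 45 mm behind the grasp point.
Start: joints at [-1.174, 0.689, -0.195, 1.565, 0.157, 0.902, -0.215], TCP at [0.222, 0.584, 0.247] pointing down, gripper open.
Joint ranges: [-3.01, 3.01], [-0.46, 2.08], [-1.47, 1.51], [0.13, 2.56], [-1, 4.14], [0.04, 2.09], [-2.66, 2.66]. Speed limits (rad/s): [2.57, 2.57, 3.14, 3.14, 3.14, 3.14, 3.14].

### API

Orientations are given as a unit quaternion [x, y, z, w].
In Python, from plant import r gives the robot as it stands. The module is installed in compiled form; this text tells all that it offers.
- The arm moves only by the shell command python3 -m inch 'ROWS' [OPENING] [FORCE]. ROWS is text: rows parted by semicolons, each of 4 numbers parted by spaces: the shift along the tool's x, y, z in mm, then the turn about the tool's y in degrees. In form: x y z spin; .... A call has 1 to 10 rows; each row is the pose to reach, as a shift and turn from the pose commanded when the call began, along the tool's axes at that moment; what a row does not reach only later rows make up. A row lasts 1/10 s, in which the tool goes at most 50 mm and 8.59 degrees, less where a joint would pass 70% of its speed; a pose out of reach is approached as far as the arm can. A call with a gripper value outside its range is refused whole. OPENING is the gripper command: -1 is shut, 1 is fully open, values between are in proportion, set as the call begins (- or left out, the last holds). The fingers move at their own pace and stop on an object; FORCE is the grip in N (left out, the last holds). Time passes only in rows, so rows that repeat a pose let the fingers close. It gives the time, the measured TCP pose, the force and the opening at its end, in the units of the state.
- r.get_state(): the state, without advancing time (a new reading comes with each control period).
- r.snapshot(name): name is "side" or "top"; returns a dict with "frame" (480x640x3 uint8, red, green, blue), "intrinsics" (3x3 intrinsics, pixels), "dist_coeffs" ([k1, k2, p1, p2, k3] as OpenCV has them; the pictures are not rectified), "R" (3x3) and "t" (3): a world point X has camera coordinates R X + t. Camera axes: x right, y down, z forward; pixel columns grow to the right and rows downward; lengths in m; the calibration is good to about 2 mm. A picture is of the moment at which its call begins. There is no depth.
- r.finish_job(): hands the job in, once; it reports no verdict.
Trained networks look in the newest picture that a camera, given by its name, has taken for a name from the list of things; names that differ only in an ending like _2 or _b are one class to them, and where a whole thing is asked for, a point or a joint stands for the part that bears it (a point fixed in the world has none). Each returns a list of dicts, best first, with "p" (0 to 1); they miss things now and then, are a little off and sometimes report something else, mostly with a low value. They report only what shows in the picture. A call takes as long as a camera call.
- r.trace(camera, name): "region" (480x640 bool, what is visible of it) and "centre" ([row, column] in pixels, amid what is visible of it).
- r.tip_of(camera, name): "centre" ([row, column] in pixels: a listed point, or the origin of a listed thing).
The state is a dict: "clock": time; "q": joint angles; "qd": joint speeds; "joint_torque": joint torques, N m; "tool_pos": TCP position; "eef_rot": TCP orientation; "contact_force": force on the tool from outside, world axes, zero at the start; "moment": the same for the moment, N m; "opening": opening from 0.0 (shut) to 1.0 (fully open).
Only numpy, scipy, OpenCV 4.12 (cv2) and the standard library are available. Lean on these libraries where they do the work, as an engineer would, in place of code of your own. Each camera call takes 0.05 s, during which the arm holds its last target.

### The job

We want a half-draught airflow reading at the bench's dust-extraction port: press the latch pad down until it snaps over, take the hand off so that it stays down by itself, then slide the sprung gate by its black handle to half open (handle pointer at the thick middle mark), never as far as fully open. Keep holding the handle there: the program finishes while still holding the gate half open against its spring. Leave the loose things on the bench where they are.

Things in the scene. Friction and masses are not known exactly. Their poses are not given: they have to be found in the camera images.
- port: Dust-extraction port: grey air box fixed to the bench, 130 (its x) by 330 (its y) by 58 mm high, turned by -0.35 to 0.6 rad. Origin on the bench under the box's middle, z up. On top a flat steel gate slides along the port's +y between two aluminium rails, uncovering a round hole. The rocker latch stands along its -x side.
- gate (a joint): Opening of the gate, m: 0 closed, 0.045 half, 0.090 fully open, along the port's +y. A spring pushes it shut: 4 N closed, rising by 130 N/m, 10 N at half, 16 N fully open; let go, it snaps shut. While the latch is up its tongue bars the gate after 3 mm.
- gate_grip (a point): Middle of the gate's handle, 88 mm above the bench: a good place to grip. The handle is an upright black tab, 14 mm thick (port's y), 40 wide (port's x), rising from 66 (gate plate) to 108 mm above the bench. It stands at (0, +30) mm in the port's x, y when closed, (0, +75) at half travel; free for 40 mm beside it in y. A thin pointer beside it points to +x at the marks.
- half_mark (a point): Fixed point on the port where gate_grip lies at half travel. Black marks on top of the rail on the port's +x side show the travel: long ones at closed, half (the thick middle one) and fully open, short ones at the quarters.
- latch (a joint): Angle of the rocker latch, rad: 0 up (gate barred), 0.30 fully down (gate free). The pad's whole travel is 24 mm down; its spring resists with about 7 N at first. Past 0.20 rad (16 mm) it snaps over and stays at 0.30 by itself; before that it springs back to 0. At 0.30 it meets a hard stop. Lifting it again takes about 4 N.
- pad_top (a point): Middle of the top of the latch's press pad: black ribbed plate 34 (port's x) by 36 (port's y) by 7 mm on the -y end of a steel bar that rocks on a bracket. At (-85, -145) mm in the port's x, y; about 103 mm above the bench when up, 79 down. It pivots about the port's x axis at (-85, -65), 77 mm up. Press it straight down here.
- screwdriver: Screwdriver with a wooden handle, 190 long, lying on the bench in front of the port (robot's side). Leave it alone. Sizes in mm.
- tape_roll: White roll of tape lying flat in front of the port (robot's side), 68 diameter, 22 high. Leave it alone. Sizes in mm.
- oil_bottle: Small clear plastic oil bottle with a white cap, 44 diameter, 100 high, standing behind the port. Leave it alone. Sizes in mm.
- pipe_bush: Stepped brass pipe bush, 44 diameter, 40 high, standing behind the port. Leave it alone. Sizes in mm.
- steel_mug: Steel mug, 80 diameter, 95 high. Leave it alone. Sizes in mm.
- wrench: Steel wrench, 180 long, lying flat. Leave it alone. Sizes in mm.
- plastic_dish: Shallow clear plastic dish, 90 diameter, 35 high. Leave it alone. Sizes in mm.
- soft_hammer: Hammer with a wooden handle, 260 long, lying flat. Leave it alone. Sizes in mm.

How it is judged:
By the outcome, as a careful person would: the job done as asked, in the order asked, and still so for the second after the job is handed in, while the arm keeps its last pose, push and grip.
It also fails if it takes over 45 s, if anything falls off the work surface, if the arm or the gripper's body presses on something with over 40 N, if the wrist force passes 120 N, or if a joint passes its speed limit or range.

## Working session

There is one attempt and no reset: what is moved stays moved. The work goes in short steps, Python scripts to look and compute and a shell command to move; the robot and the scene stay as the last step left them, time stands still between calls to the robot, and variables do not carry over. Pictures are saved under pics/ and viewed, and the job is handed in when it is done.

```bash
mkdir -p pics; cat > h.py <<'E'
import numpy as np, cv2
from plant import r
from scipy.spatial.transform import Rotation as Ro
def snap(n,f):
    s=r.snapshot(n); cv2.imwrite('pics/'+f,s['frame'][:,:,::-1]); return s
def proj(s,X):
    X=np.atleast_2d(np.asarray(X,float))
    p,_=cv2.projectPoints(X,cv2.Rodrigues(np.array(s['R']))[0],np.array(s['t'],float),np.array(s['intrinsics']),np.array(s['dist_coeffs'],float))
    return p.reshape(-1,2)
def ray(s,rc):
    u=cv2.undistortPoints(np.array([[[rc[1],rc[0]]]],float),np.array(s['intrinsics']),np.array(s['dist_coeffs'],float)).ravel()
    R=np.array(s['R']);t=np.array(s['t']).ravel()
    return -R.T@t, R.T@np.array([u[0],u[1],1.])
def atz(s,rc,z):
    c,d=ray(s,rc); return c+d*(z-c[2])/d[2]
def tri(s1,p1,s2,p2):
    c1,d1=ray(s1,p1);c2,d2=ray(s2,p2);d1/=np.linalg.norm(d1);d2/=np.linalg.norm(d2)
    k=np.linalg.lstsq(np.c_[d1,-d2],c2-c1,rcond=None)[0]
    a=c1+k[0]*d1;b=c2+k[1]*d2; return (a+b)/2,np.linalg.norm(a-b)
E
python3 - <<'E'
from h import *
np.set_printoptions(precision=4,suppress=True)
S={n:snap(n,n+'0.png') for n in('side','top')}
for n in S:
    print(n,'cam',ray(S[n],(240,320))[0])
P={}
for nm in['gate_grip','half_mark','pad_top','port']:
    for n in S:
        l=r.tip_of(n,nm); P[n,nm]=l
        print(n,nm,[(np.round(x['centre'],1),round(x['p'],2)) for x in l[:2]])
    if P['side',nm] and P['top',nm]: print(tri(S['side'],P['side',nm][0]['centre'],S['top'],P['top',nm][0]['centre']))
st=r.get_state(); print(st, r.tcp_to_tips)
E
```

```text
side cam [ 0.2829 -1.1189  1.3345]
top cam [0.3198 0.0401 1.7629]
side gate_grip [(array([236.8, 327.6]), 0.7)]
top gate_grip [(array([224.2, 339. ]), 0.65), (array([270.3, 189. ]), 0.62)]
(array([ 0.5826, -0.0019,  0.0968]), np.float64(0.0032729199395057))
side half_mark [(array([231.2, 316.8]), 0.62)]
top half_mark [(array([233.7, 324.1]), 0.71)]
(array([0.5594, 0.0387, 0.0834]), np.float64(0.008980256941759402))
side pad_top [(array([293.9, 341.8]), 0.59)]
top pad_top [(array([228. , 411.1]), 0.83), (array([224.8, 341.9]), 0.57)]
(array([ 0.5713, -0.2024,  0.0981]), np.float64(0.008414219633708498))
side port [(array([267. , 332.7]), 0.68), (array([379.1, 390.2]), 0.27)]
top port [(array([225.6, 347.9]), 0.8)]
(array([ 0.5921, -0.0305, -0.0006]), np.float64(0.0013933062914026548))
{'clock': 0.5, 'q': array([-1.1742,  0.6891, -0.1946,  1.5653,  0.1573,  0.9025, -0.2151]), 'qd': array([-0.0011, -0.0006, -0.0006, -0.0022,  0.0002, -0.0001, -0.0011]), 'joint_torque': array([ -0.0007, -52.7095,  -1.2665, -15.3602,  -0.052 ,   0.0002,
         0.    ]), 'tool_pos': array([0.2218, 0.5843, 0.2467]), 'eef_rot': array([-0.582 , -0.4016,  0.4016,  0.582 ]), 'contact_force': array([ 0.6698,  1.0968, -0.1473]), 'moment': array([-0.0032,  0.0216, -0.006 ]), 'opening': 0.9976870479164076} 0.008
```

View pics/side0.png

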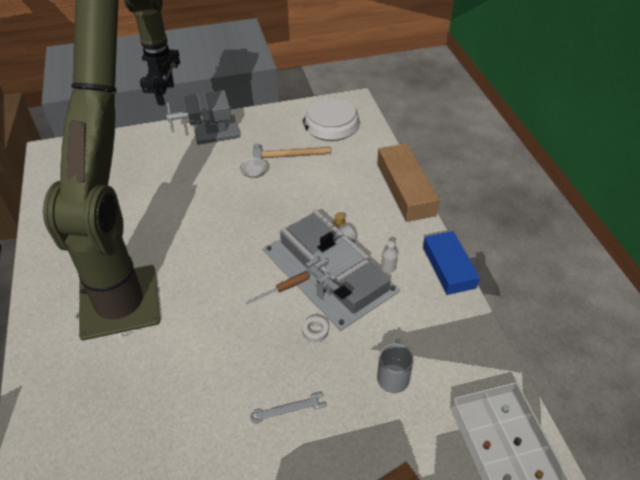

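View pics/top0.png

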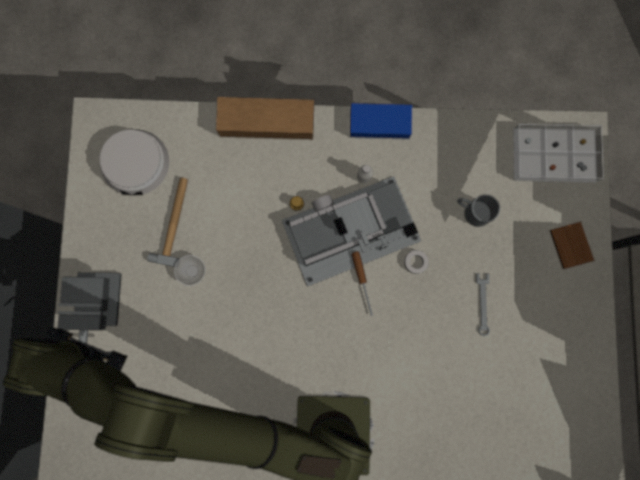

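```bash
cat >> h.py <<'E'
L=np.array
PTS={'gate_grip':L([0,.03,.088]),'half_mark':L([0,.075,.088]),'pad_top':L([-.085,-.145,.103]),'port':L([0,0,0.])}
def W(p,l):
    l=np.atleast_2d(l); c,s=np.cos(p[2]),np.sin(p[2])
    return np.c_[p[0]+c*l[:,0]-s*l[:,1],p[1]+s*l[:,0]+c*l[:,1],l[:,2]]
def draw(s,p,f,box,g=0.,pad=.103,k=6):
    im=s['frame'][:,:,::-1].copy(); x0,y0,x1,y1=box
    raw=cv2.resize(im[y0:y1,x0:x1],None,fx=k,fy=k,interpolation=cv2.INTER_CUBIC); o=raw.copy()
    def poly(l,c,cl=True):
        q=(proj(s,W(p,l))-[x0,y0]+.5)*k
        cv2.polylines(o,[np.round(q).astype(int)],cl,c,1)
    rect=lambda cx,cy,w,h,z:[(cx-w/2,cy-h/2,z),(cx+w/2,cy-h/2,z),(cx+w/2,cy+h/2,z),(cx-w/2,cy+h/2,z)]
    poly(rect(0,0,.13,.33,.058),(0,255,0)); poly(rect(0,.03+g,.04,.014,.108),(0,0,255)); poly(rect(-.085,-.145,.034,.036,pad),(255,0,255))
    poly(rect(0,.03+g,.04,.014,.066),(0,128,255))
    cv2.imwrite('pics/'+f+'.png',o); cv2.imwrite('pics/'+f+'_raw.png',raw)
E
python3 - <<'E'
from h import *
from scipy.optimize import least_squares
import json
np.set_printoptions(precision=4,suppress=True)
S={n:r.snapshot(n) for n in('side','top')}
ob=[]
for nm in PTS:
    for n in S:
        l=r.tip_of(n,nm)
        if l: ob.append((n,nm,l[0]['centre']))
f=lambda p:np.concatenate([(proj(S[n],W(p,PTS[nm]))[0]-[c[1],c[0]]) for n,nm,c in ob])
o=least_squares(f,[.59,-.03,.4],loss='soft_l1'); print(o.x); print(f(o.x).reshape(-1,2),[x[:2] for x in ob])
p=o.x
draw(S['top'],p,'topfit',(275,165,430,290),k=5)
draw(S['side'],p,'sidefit',(240,195,405,335),k=4)
E
```

```text
[ 0.5887 -0.0359  0.3988]
[[ -0.813    0.1551]
 [ -1.6934   1.2117]
 [  0.8648  -1.0039]
 [  1.4741  -0.1285]
 [ -0.2833  -1.7733]
 [  1.2259  -0.22  ]
 [ 55.7134 -24.9507]
 [  3.0883   1.5677]] [('side', 'gate_grip'), ('top', 'gate_grip'), ('side', 'half_mark'), ('top', 'half_mark'), ('side', 'pad_top'), ('top', 'pad_top'), ('side', 'port'), ('top', 'port')]
```

View pics/topfit.png

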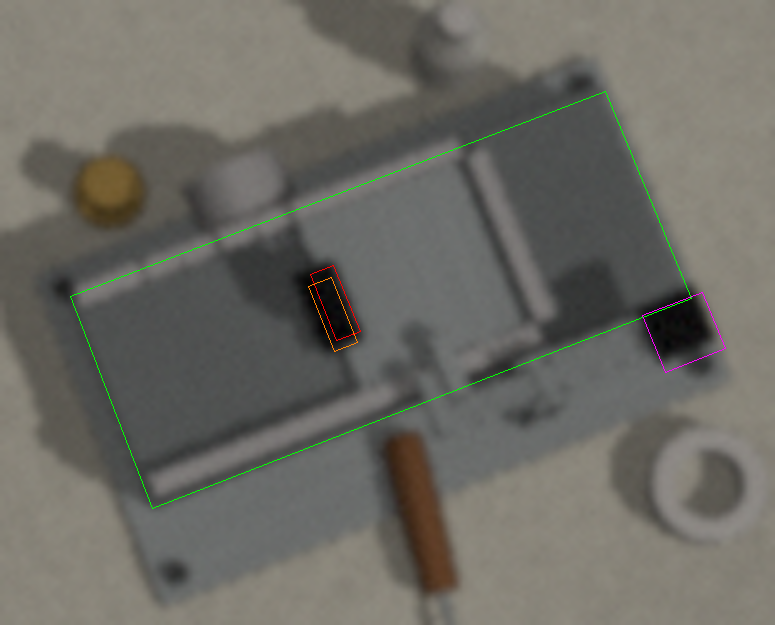

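View pics/sidefit.png

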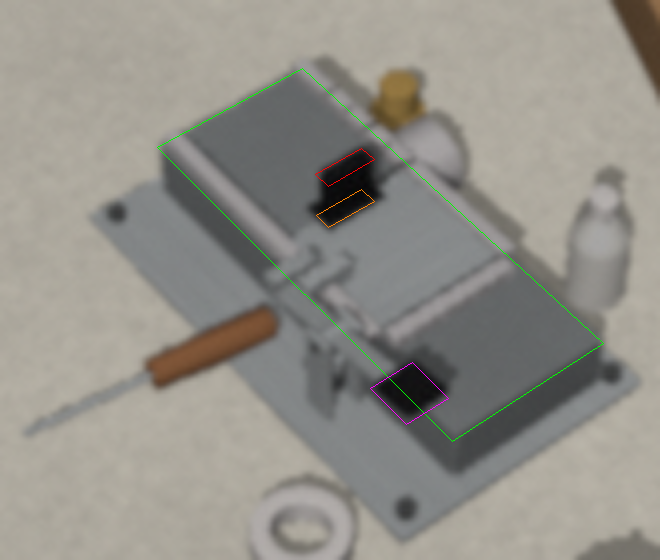

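View pics/topfit_raw.png

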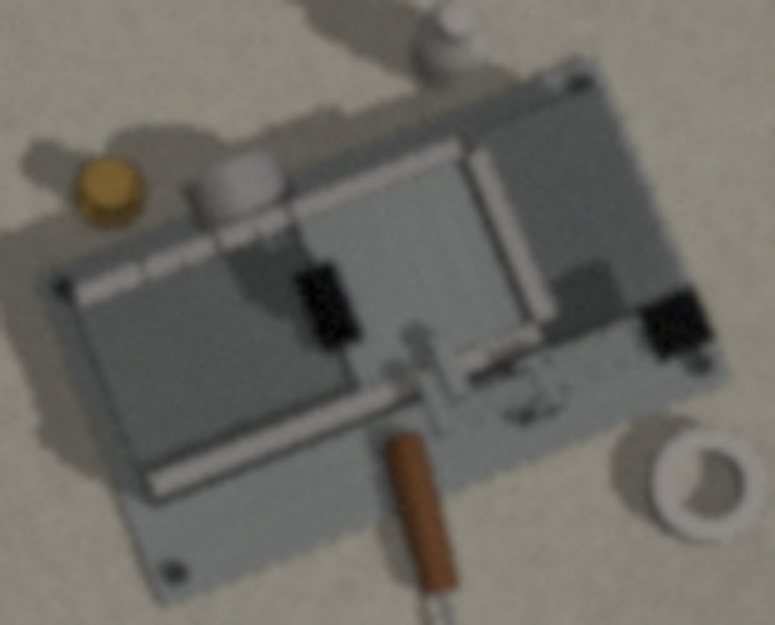

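```bash
cat >> h.py <<'E'
def block(cx,cy,w,h,z0,z1):
    return L([(cx+a*w/2,cy+b*h/2,z) for a in(-1,1) for b in(-1,1) for z in(z0,z1)])
def cen(s,pts):
    q=proj(s,pts).astype(np.float32); h=cv2.convexHull(q); m=cv2.moments(h); return L([m['m10']/m['m00'],m['m01']/m['m00']])
def blob(s,box,th=45):
    x0,y0,x1,y1=box; g=s['frame'][y0:y1,x0:x1].max(2).astype(float); w=np.clip(th-g,0,th)
    m=(g<th).astype(np.uint8); n,lab,stt,ce=cv2.connectedComponentsWithStats(m); i=1+np.argmax(stt[1:,4]); w=w*cv2.dilate((lab==i).astype(np.uint8),np.ones((3,3)))
    ys,xs=np.mgrid[y0:y1,x0:x1]; w=np.minimum(w,20); return L([(w*xs).sum(),(w*ys).sum()])/w.sum(), stt[i,4]
E
python3 - <<'E'
from h import *
from scipy.optimize import least_squares
np.set_printoptions(precision=4,suppress=True)
S={n:r.snapshot(n) for n in('side','top')}
H=block(0,.03,.04,.014,.066,.108); P=block(-.085,-.145,.034,.036,.096,.103)
bx={('top','h'):(332,212,350,240),('side','h'):(316,230,338,250),('top','p'):(400,220,422,240),('side','p'):(330,280,356,302)}
ob={k:blob(S[k[0]],b) for k,b in bx.items()}
print(ob)
f=lambda p:np.concatenate([cen(S[n],W(p,H if k=='h' else P))-v[0] for (n,k),v in ob.items()])
o=least_squares(f,[.59,-.03,.4]);p=o.x
print(p,o.fun.reshape(-1,2)); print(W(p,[PTS['gate_grip'],PTS['pad_top']]))
# free per part
for k,M in(('h',H),('p',P)):
    g=lambda d:np.concatenate([cen(S[n],W([d[0],d[1],p[2]],M)+[0,0,d[2]])-ob[n,k][0] for n in S])
    q=least_squares(g,[.59,-.03,0]); print(k,q.x,q.fun)
draw(S['top'],p,'topfit2',(275,165,430,290),k=5)
draw(S['side'],p,'sidefit2',(240,195,405,335),k=4)
E
```

```text
{('top', 'h'): (array([339.5691, 225.949 ]), np.int32(144)), ('side', 'h'): (array([326.322 , 241.5158]), np.int32(186)), ('top', 'p'): (array([409.4494, 229.4635]), np.int32(126)), ('side', 'p'): (array([342.3423, 291.7995]), np.int32(135))}
[ 0.5916 -0.0328  0.4005] [[ 0.56   -0.8851]
 [ 0.0387 -1.1627]
 [ 0.5046  0.4429]
 [ 0.2259  0.6412]]
[[ 0.5799 -0.0052  0.088 ]
 [ 0.5699 -0.1995  0.103 ]]
h [ 0.5904 -0.0317 -0.0018] [-0.4827 -0.9198  0.1291 -0.3796]
p [ 0.5924 -0.031  -0.0011] [ 0.3117  0.3052 -0.207   0.2108]
```

View pics/topfit2.png

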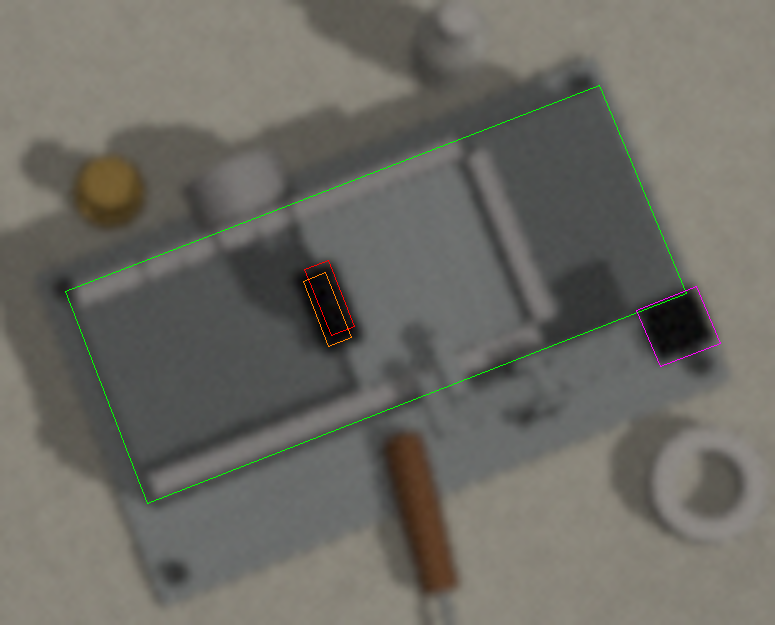

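View pics/sidefit2.png

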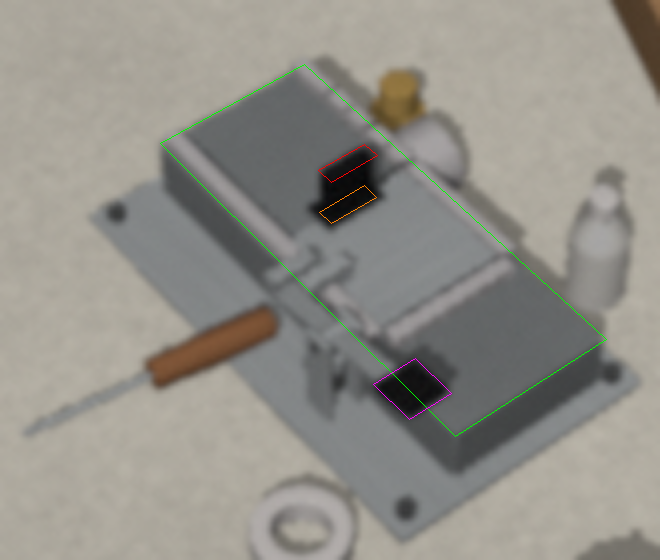

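```bash
cat >> h.py <<'E'
PP=L([.591,-.0325,.40])
def rel(target,yaw=PP[2]):
    st=r.get_state(); R=Ro.from_quat(st['eef_rot']).as_matrix()
    d=(R.T@(L(target)-st['tool_pos']))*1000
    ty=L([-np.sin(yaw),np.cos(yaw),0])
    # spin about tool y: x' = cos a x - sin a z
    out=[]
    for s in(1,-1):
        v=R.T@(s*ty); out.append(round(np.degrees(np.arctan2(-v[2],v[0])),2))
    print('t',round(st['clock'],2),'pos',np.round(st['tool_pos'],4),'F',np.round(st['contact_force'],1),'open',round(st['opening'],3)); print('shift',np.round(d,1),'spin',out,'toolx',np.round(R[:,0],3),'tooly',np.round(R[:,1],3),'toolz',np.round(R[:,2],3))
E
python3 - <<'E'
from h import *
rel([.570,-.1985,.18])
E
```

```text
t 1.1 pos [0.2218 0.5843 0.2467] F [-0.3  0.6  0.5] open 1.001
shift [-608.3   66.7 -603.4] spin [np.float64(-43.7), np.float64(136.3)] toolx [0.355 0.935 0.   ] tooly [ 0.  0. -1.] toolz [-0.935  0.355 -0.   ]
```

```bash
python3 -m inch '-30 0 -30 -4; -60 0 -60 -8; -90 0 -90 -12; -120 0 -120 -17; -150 0 -150 -22; -180 0 -180 -27; -210 0 -210 -32; -240 0 -240 -37; -270 0 -270 -41; -300 0 -300 -43.7' -1 20; python3 - <<'E'
from h import *
rel([.570,-.1985,.18])
E
```

```text
clock: 2.1
tool_pos: [0.3965, 0.1959, 0.2469]
eef_rot: [0.39, 0.59, -0.59, -0.39]
contact_force: [0.7, -0.2, -0.1]
opening: 0.113
t 2.1 pos [0.3965 0.1959 0.2469] F [ 0.7 -0.2 -0.1] open 0.113
shift [-430.8   66.9   -5.1] spin [np.float64(0.14), np.float64(-179.86)] toolx [-0.392  0.92   0.   ] tooly [ 0.001  0.    -1.   ] toolz [-0.92  -0.392 -0.001]
```

```bash
python3 -m inch '-45 0 0 0; -90 0 0 0; -135 0 0 0; -180 0 0 0; -225 0 -1 0; -270 0 -2 0; -315 10 -3 0; -360 25 -4 0; -405 40 -5 0; -430 50 -5 0'; python3 - <<'E'
from h import *
rel([.570,-.1985,.12])
snap('top','top1.png');snap('side','side1.png')
E
```

```text
clock: 3.1
tool_pos: [0.5682, -0.2017, 0.1954]
eef_rot: [-0.393, -0.588, 0.589, 0.392]
contact_force: [-0.8, -0.2, -0.4]
opening: 0.009
t 3.1 pos [ 0.5682 -0.2017  0.1954] F [-0.8 -0.2 -0.4] open 0.009
shift [ 2.4 75.4 -3. ] spin [np.float64(-0.3), np.float64(179.7)] toolx [-0.385  0.923 -0.002] tooly [-0.    -0.002 -1.   ] toolz [-0.923 -0.385  0.001]
```

```bash
python3 -m inch '1 15 -1 0; 2 35 -3 0; 2.5 50 -3 0; 2.5 55 -3 0; 2.5 58 -3 0; 2.5 58 -3 0'; python3 - <<'E'
from h import *
rel([.570,-.1985,.087])
S=snap('top','top2.png');s=snap('side','side2.png')
for S,n,b in((S,'top2c.png',(330,160,450,250)),(s,'side2c.png',(280,220,400,310))):
    x0,y0,x1,y1=b; cv2.imwrite('pics/'+n,cv2.resize(S['frame'][y0:y1,x0:x1,::-1],None,fx=6,fy=6,interpolation=cv2.INTER_CUBIC))
E
```

```text
clock: 3.8
tool_pos: [0.5699, -0.1928, 0.1391]
eef_rot: [0.391, 0.59, -0.589, -0.39]
contact_force: [0.3, -0.3, -0.2]
opening: 0.006
t 3.8 pos [ 0.5699 -0.1928  0.1391] F [ 0.3 -0.3 -0.2] open 0.006
shift [-5.3 52.1  2.1] spin [np.float64(0.02), np.float64(-179.98)] toolx [-0.39   0.921 -0.   ] tooly [ 0.001  0.    -1.   ] toolz [-0.921 -0.39  -0.001]
```

View pics/side2c.png

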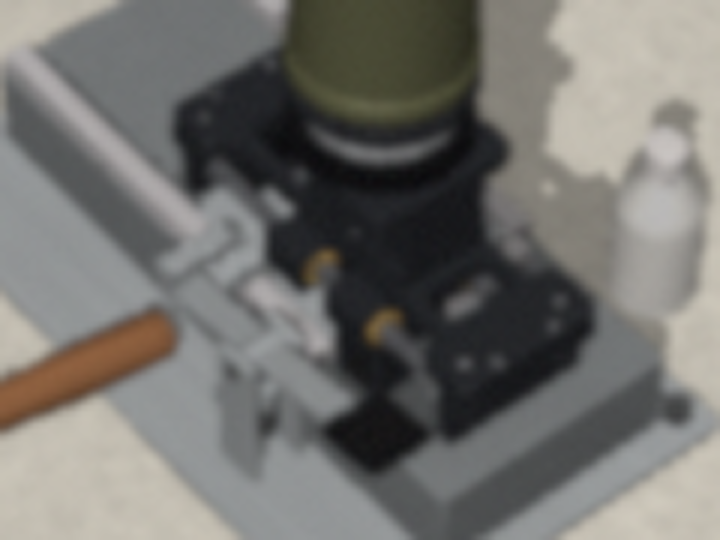

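View pics/top2c.png

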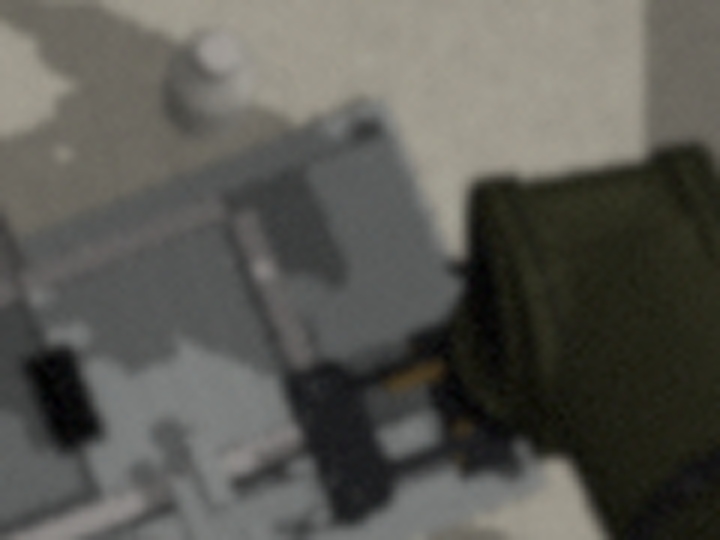

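```bash
python3 -m inch '-2 5 1 0; -4 15 2 0; -5 22 2 0; -5 26 2 0; -5 30 2 0; -5 30 2 0'; python3 - <<'E'
from h import *
rel([.570,-.1985,.090])
E
```

```text
clock: 4.5
tool_pos: [0.5697, -0.2004, 0.1086]
eef_rot: [-0.392, -0.588, 0.59, 0.391]
contact_force: [-1.7, -2.9, 5.0]
opening: 0.005
t 4.5 pos [ 0.5697 -0.2004  0.1086] F [-1.7 -2.9  5. ] open 0.005
shift [ 1.7 18.6 -1. ] spin [np.float64(-0.07), np.float64(179.93)] toolx [-0.388  0.922 -0.002] tooly [-0.    -0.002 -1.   ] toolz [-0.922 -0.388  0.001]
```

```bash
python3 -m inch '1 4 0 0; 1 8 0 0; 1 11 0 0; 1 14 0 0; 1 16 0 0; 1 18 0 0; 1 19 0 0; 1 19 0 0'; python3 - <<'E'
from h import *
rel([.570,-.1985,.087])
E
```

```text
clock: 5.3
tool_pos: [0.569, -0.1969, 0.0901]
eef_rot: [0.39, 0.59, -0.589, -0.391]
contact_force: [-1.5, 1.2, 5.0]
opening: 0.006
t 5.3 pos [ 0.569  -0.1969  0.0901] F [-1.5  1.2  5. ] open 0.006
shift [-1.8  3.1 -0.3] spin [np.float64(0.03), np.float64(-179.97)] toolx [-0.39   0.921  0.001] tooly [-0.001  0.001 -1.   ] toolz [-0.921 -0.39   0.   ]
```

```bash
python3 -m inch '0 1 0 0; 0 2 0 0; 0 3 0 0; 0 3 0 0'; python3 - <<'E'
from h import *
rel([.570,-.1985,.087])
E
```

```text
clock: 5.7
tool_pos: [0.5692, -0.1969, 0.0895]
eef_rot: [-0.391, -0.589, 0.59, 0.39]
contact_force: [-7.2, 1.8, 22.2]
opening: 0.006
t 5.7 pos [ 0.5692 -0.1969  0.0895] F [-7.2  1.8 22.2] open 0.006
shift [-1.8  2.5 -0.1] spin [np.float64(0.02), np.float64(-179.98)] toolx [-0.39   0.921 -0.   ] tooly [ 0. -0. -1.] toolz [-0.921 -0.39   0.   ]
```

```bash
python3 -m inch '0 -3 0 0; 0 -10 0 0; 0 -25 0 0; 0 -45 0 0; 0 -65 0 0; 0 -80 0 0; 0 -80 0 0'; python3 - <<'E'
from h import *
s=snap('side','side3.png');t=snap('top','top3.png')
draw(s,PP,'side3c',(240,195,405,335),pad=.079,k=4)
print(r.trace('side','latch')[0]['centre'])
print(r.tip_of('side','pad_top'),proj(s,W(PP,[[-.085,-.145,.079],[-.085,-.145,.103]])))
rel(W(PP,[0,.03,.17])[0])
E
```

```text
clock: 6.4
tool_pos: [0.571, -0.1979, 0.1694]
eef_rot: [0.392, 0.59, -0.589, -0.389]
contact_force: [0.6, -0.0, 0.3]
opening: 0.003
[282.8, 329.0]
[{'centre': [298.3, 340.6], 'p': 0.72}] [[342.12785254 297.31940002]
 [342.28268953 291.4940671 ]]
t 6.6 pos [ 0.5687 -0.1977  0.1659] F [-0.5  0.1 -0. ] open 0.005
shift [173.5  -4.  -84.8] spin [np.float64(-0.01), np.float64(179.99)] toolx [-0.389  0.921  0.001] tooly [-0.002  0.    -1.   ] toolz [-0.921 -0.389  0.001]
```

View pics/side3c.png

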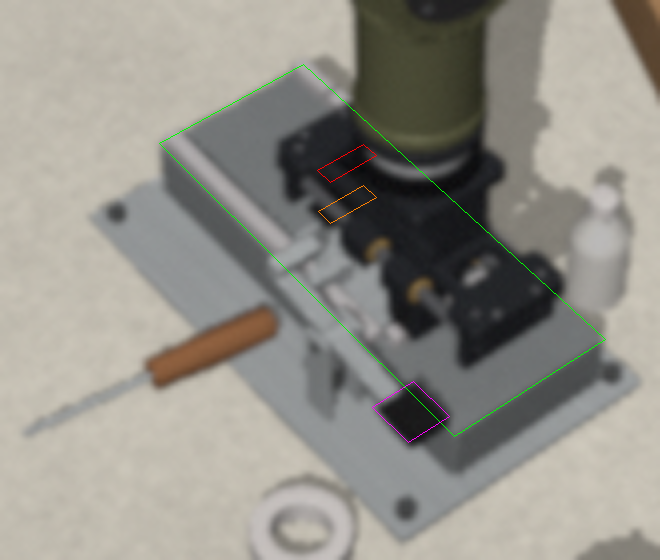

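```bash
python3 -m inch '30 0 -15 0; 65 0 -32 0; 100 0 -49 0; 135 0 -66 0; 160 0 -79 0; 173 0 -85 0; 173 0 -85 0; 173 0 -85 0' 0.14 20; python3 - <<'E'
from h import *
s=snap('side','side4.png');t=snap('top','top4.png')
draw(s,PP,'side4c',(240,195,405,335),pad=.079,k=4)
print(r.tip_of('side','gate_grip'),proj(s,W(PP,[0,.03,.088])))
rel(W(PP,[0,.03,.080])[0])
E
```

```text
clock: 7.4
tool_pos: [0.5799, -0.0073, 0.1662]
eef_rot: [-0.391, -0.588, 0.59, 0.391]
contact_force: [-0.3, 0.2, 0.2]
opening: 0.57
[{'centre': [240.0, 325.9], 'p': 0.68}] [[326.14516445 240.12001435]]
t 7.55 pos [ 0.5801 -0.0079  0.1664] F [0.2 0.7 0.3] open 0.575
shift [ 3.2 86.4 -0.5] spin [np.float64(-0.2), np.float64(179.8)] toolx [-0.386  0.922 -0.001] tooly [-0.001 -0.002 -1.   ] toolz [-0.922 -0.386  0.001]
```

View pics/side4c_raw.png

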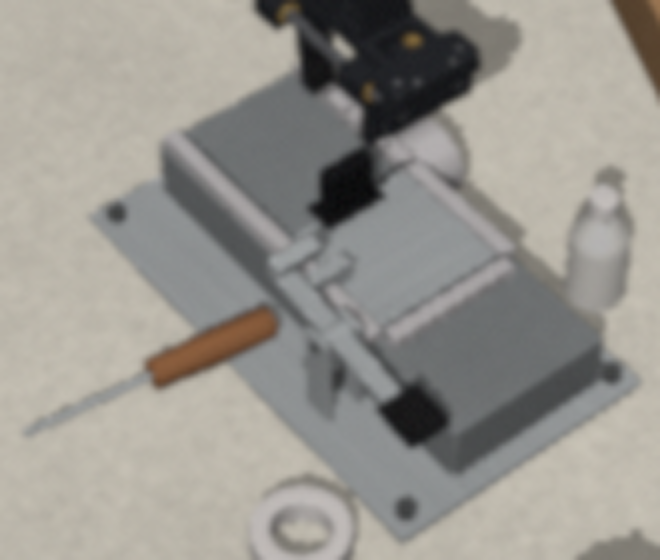

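```bash
python3 -m inch '2 15 0 0; 3 35 0 0; 3 55 0 0; 3 70 0 0; 3 79 0 0; 3 84 0 0; 3 84 0 0; 3 84 0 0' - 20; python3 - <<'E'
from h import *
s=snap('side','side5.png')
draw(s,PP,'side5c',(240,195,405,335),pad=.079,k=4)
rel(W(PP,[0,.03,.080])[0])
E
```

```text
clock: 8.35
tool_pos: [0.5795, -0.0026, 0.0833]
eef_rot: [0.391, 0.59, -0.589, -0.391]
contact_force: [-0.8, 0.4, -0.5]
opening: 0.571
t 8.4 pos [ 0.5796 -0.0025  0.0834] F [ 0.2 -0.2  0.1] open 0.566
shift [-2.   3.4  1.2] spin [np.float64(-0.02), np.float64(179.98)] toolx [-0.389  0.921 -0.   ] tooly [ 0.001  0.    -1.   ] toolz [-0.921 -0.389 -0.001]
```

View pics/side5c_raw.png

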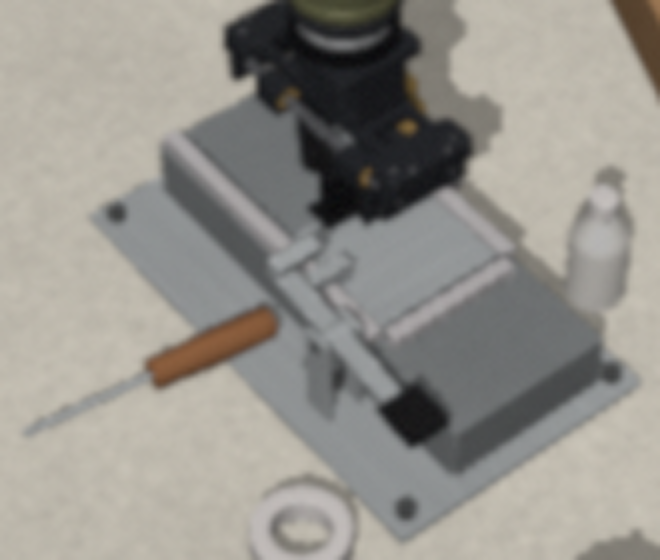

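```bash
python3 -m inch '0 0 0 0; 0 0 0 0; 0 0 0 0; 0 0 0 0; 0 0 0 0; 0 0 0 0; 0 0 0 0' -1 45; python3 - <<'E'
from h import *
rel(W(PP,[0,.03,.080])[0])
E
```

```text
clock: 9.1
tool_pos: [0.5797, -0.0037, 0.0828]
eef_rot: [-0.392, -0.589, 0.589, 0.39]
contact_force: [1.9, -4.1, 0.0]
opening: 0.152
t 9.1 pos [ 0.5797 -0.0037  0.0828] F [ 1.9 -4.1  0. ] open 0.152
shift [-0.9  2.8  0.8] spin [np.float64(-0.06), np.float64(179.94)] toolx [-0.389  0.921 -0.002] tooly [ 0.001 -0.001 -1.   ] toolz [-0.921 -0.389 -0.   ]
```

```bash
python3 -m inch '4 0 0 0; 8 0 0 0; 12 0 0 0; 16 0 0 0; 20 0 0 0; 24 0 0 0; 28 0 0 0; 32 0 0 0; 35 0 0 0; 35 0 0 0'; python3 - <<'E'
from h import *
rel(W(PP,[0,.075,.080])[0])
S={n:snap(n,n+'6.png') for n in('side','top')}
draw(S['side'],PP,'side6c',(240,195,405,335),pad=.079,k=4,g=.035)
draw(S['top'],PP,'top6c',(275,165,430,290),pad=.079,k=5,g=.035)
for n in S: print(n,[(x['centre'],x['p']) for m in ('gate_grip','half_mark') for x in r.tip_of(n,m)[:2]],proj(S[n],W(PP,[[0,.065,.088],[0,.075,.088]])))
E
```

```text
clock: 10.1
tool_pos: [0.5663, 0.0275, 0.0828]
eef_rot: [-0.392, -0.588, 0.59, 0.39]
contact_force: [4.2, -7.0, -0.2]
opening: 0.154
t 10.1 pos [0.5663 0.0275 0.0828] F [ 4.2 -7.  -0.2] open 0.154
shift [10.1  2.8  0.6] spin [np.float64(-0.08), np.float64(179.92)] toolx [-0.388  0.922 -0.003] tooly [ 0.001 -0.003 -1.   ] toolz [-0.922 -0.388  0.   ]
side [([233.4, 317.3], 0.75), ([233.9, 317.5], 0.62), ([299.4, 342.7], 0.36)] [[318.39749226 232.84726387]
 [316.21563341 230.7991503 ]]
top [([228.3, 328.0], 0.54), ([234.6, 324.6], 0.97)] [[328.40751481 229.78844983]
 [325.08709446 231.07345347]]
```

View pics/side6c_raw.png

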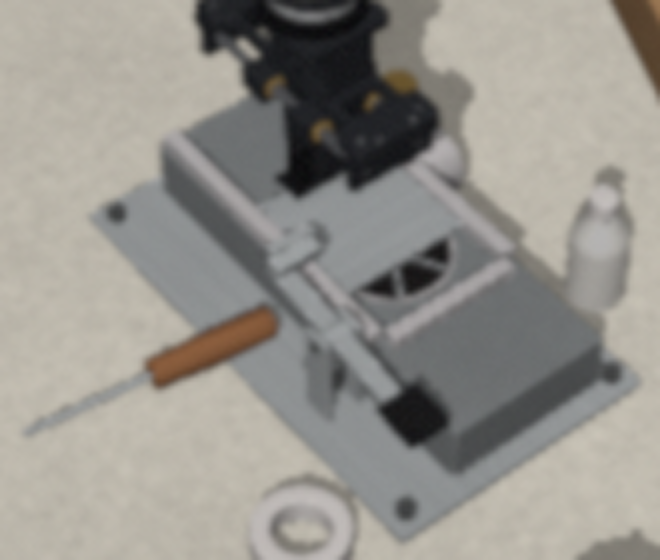

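View pics/top6c_raw.png

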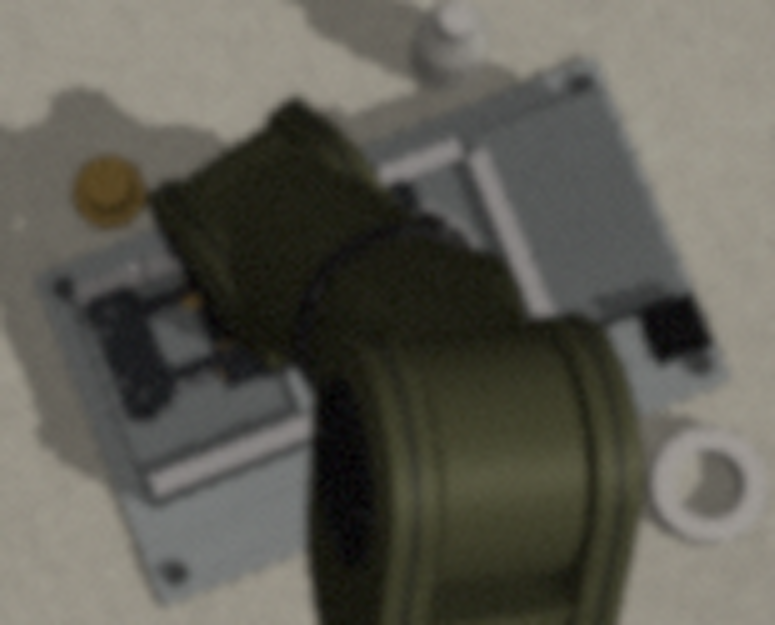

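```bash
python3 -m inch '3 0 0 0; 6 0 0 0; 8.5 0 0 0; 10 0 0 0; 10.5 0 0 0; 10.5 0 0 0; 10.5 0 0 0; 10.5 0 0 0'; python3 - <<'E'
from h import *
rel(W(PP,[0,.075,.080])[0])
A=[]
for i in range(6):
    s=r.snapshot('side'); st=r.get_state(); A.append(np.r_[st['tool_pos'],st['contact_force']])
A=np.mean(A,0); d=L([-np.sin(.4),np.cos(.4),0])
print(A,'disp',(A[:3]-[.5797,-.0037,.0828])@d*1000,'F',A[3:]@d, 'local y',(A[:3]-[PP[0],PP[1],0])@d)
draw(s,PP,'side7c',(240,195,405,335),pad=.079,k=4,g=.045)
b=r.snapshot('top');draw(b,PP,'top7c',(275,165,430,290),pad=.079,k=5,g=.045)
for n,S in(('side',s),('top',b)): print(n,[(x['centre'],x['p']) for m in ('gate_grip','half_mark') for x in r.tip_of(n,m)[:2]],proj(S,W(PP,[[0,.075,.088]])))
E
```

```text
clock: 11.2
tool_pos: [0.5626, 0.0361, 0.0828]
eef_rot: [-0.393, -0.588, 0.59, 0.39]
contact_force: [5.0, -9.1, -0.4]
opening: 0.156
t 11.2 pos [0.5626 0.0361 0.0828] F [ 5.  -9.1 -0.4] open 0.156
shift [0.8 2.8 0.6] spin [np.float64(-0.15), np.float64(179.85)] toolx [-0.387  0.922 -0.004] tooly [ 0.002 -0.004 -1.   ] toolz [-0.922 -0.387  0.   ]
[ 0.56258032  0.03609688  0.08282196  4.70651334 -8.61362094 -0.34806318] disp 43.322076220651326 F -9.766472883513838 local y 0.07424906011602216
side [([230.2, 316.8], 0.74), ([233.9, 315.3], 0.58)] [[316.21563341 230.7991503 ]]
top [([233.8, 324.9], 0.79)] [[325.08709446 231.07345347]]
```

View pics/side7c.png

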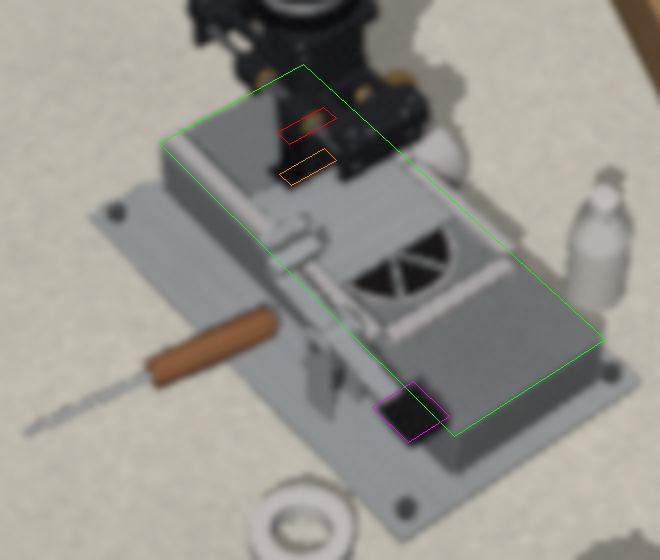

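View pics/top7c_raw.png

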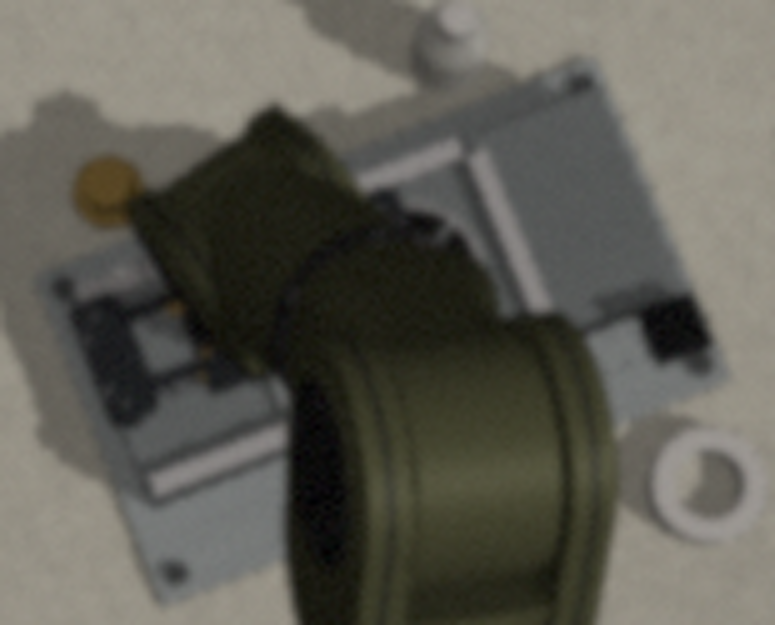

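```bash
python3 -m inch '0.5 0 0 0; 1 0 0 0; 1 0 0 0; 1 0 0 0; 1 0 0 0'; python3 - <<'E'
from h import *
A=[]
for i in range(6):
    s=r.snapshot('side'); st=r.get_state(); A.append(np.r_[st['tool_pos'],st['contact_force'],st['opening']])
A=np.mean(A,0); d=L([-np.sin(.4),np.cos(.4),0])
print(st['clock'],A,'disp',(A[:3]-[.5797,-.0037,.0828])@d*1000,'F',A[3:6]@d, 'local y',(A[:3]-[PP[0],PP[1],0])@d)
# template check: low-left corner strip of handle base, closed vs now
a=cv2.imread('pics/side0.png'); 
for n,im in(('closed',a),('now',s['frame'][:,:,::-1])):
    cv2.imwrite('pics/cmp_'+n+'.png',cv2.resize(im[220:262,290:352],None,fx=10,fy=10,interpolation=cv2.INTER_CUBIC))
print(proj(s,W(PP,[[-.02,.023,.066],[-.02,.068,.066]])))
print([x['centre'] for x in r.tip_of('side','gate_grip')],[x['centre'] for x in r.tip_of('side','half_mark')],[x['centre'] for x in r.tip_of('side','pad_top')])
E
python3 - <<'E'
import cv2,numpy as np
a=cv2.imread('pics/cmp_closed.png');b=cv2.imread('pics/cmp_now.png')
cv2.imwrite('pics/cmp.png',cv2.resize(np.vstack([a,b]),None,fx=.7,fy=.7))
E
```

```text
clock: 12.25
tool_pos: [0.5623, 0.0368, 0.0828]
eef_rot: [-0.393, -0.588, 0.59, 0.39]
contact_force: [5.5, -8.7, -0.4]
opening: 0.154
12.55 [ 0.56227573  0.03681035  0.08282588  4.86730811 -9.17100345 -0.5597869
  0.15394629] disp 44.097831434504904 F -10.342472610405407 local y 0.07502481532987573
[[322.00787814 250.29794703]
 [312.16011349 240.85258308]]
[[228.5, 313.4]] [[230.2, 315.3], [298.3, 341.0], [175.6, 256.2]] [[299.7, 340.1]]
```

View pics/cmp.png

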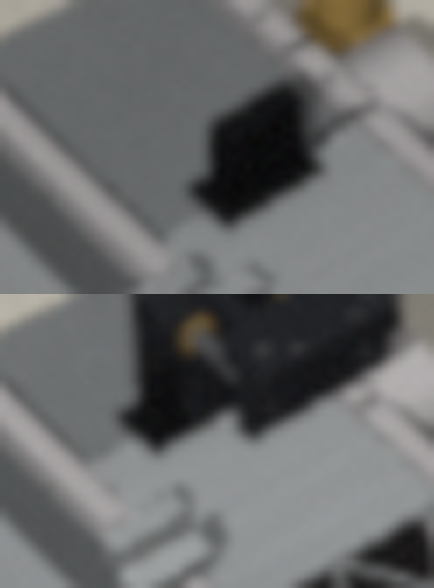

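```bash
python3 - <<'E'
from h import *
s=snap('side','side8.png')
E
```

```text
(no output)
```

View pics/side8.png

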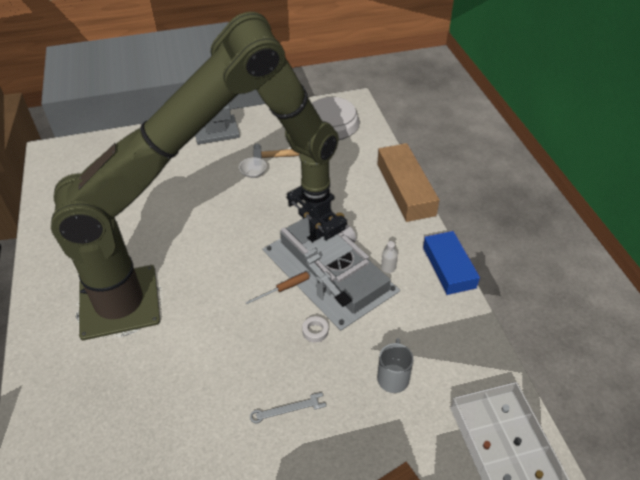

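The side picture shows the gate held half open at about (322,232). The pad is down at (342,298), and the loose things visible are where they were.

```bash
python3 - <<'E'
from h import *
print(r.finish_job()); 
E
```

```text
the job is handed in; nothing more can be done
None
```

The job is handed in at about 12.6 s on the robot's clock, with the gripper still holding the gate at half open.

**What I did:** I pressed the latch pad down with closed fingers until it reached its hard stop (about 22 N up), then lifted the hand clear. The pad stayed down by itself in every later picture. I then gripped the black handle with 45 N, slid the gate to half open in two moves and a 1 mm correction, and kept holding it.

**Opening at the end, by four checks (target 45 mm):**

| Check | Reading |
|---|---|
| Handle position from the fitted port pose | 45.0 mm |
| Tool displacement since the grip | 44.1 mm (gripped up to about 0.9 mm past closed) |
| Spring force 10.3 N (10 N expected at half) | about 48 mm by the spring formula, friction included |
| Shift of the handle's base corner in the side picture | (-10.0, -9.4) px, against (-9.9, -9.4) predicted for 45 mm |

- **Never near fully open:** the furthest commanded move was 46.5 mm from the grip.
- **Not confirmed directly:** the pointer and the middle mark were hidden by the gripper and arm in both views, so half open rests on the measurements above.
- **Network disagreement:** its last gate-handle and half-mark points in the side view differed by about 2 px (roughly 6 to 8 mm), which is within the scatter they showed earlier.
- **Loose things:** those in view in the last side picture looked unmoved. The bush and part of the hammer were hidden behind the arm; the bush was in place in the last top view, and I didn't check the hammer.

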